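# Slide the steel spacer along the fence into its corner pocket

## Task

With the fingertips, gently push the ground steel spacer block flat against the long fence of the assembly fixture, while it is still at the open end, well away from the pocket. Then slide it along the fence, keeping it against the fence, into the corner pocket until it sits snug against the end stop. Do not grip, lift or tip the spacer, and leave the pin gauge, the white nest and the ring module where they are.

Things in the scene. Friction and masses are not known exactly. Their poses are not given: they have to be found in the camera images.
- fixture: fixture bolted to the bench (yaw -0.1 to 0.6 rad): flat dark steel bed 130 x 295 mm, 10 mm thick, with aluminium rails 10 mm high on it. Origin at bench level; bed spans x -75 to +55, y -150 to +145 mm, top z = 10 mm, z up. Long fence along the whole +x edge (15 mm thick), inner face x = +40 mm. End stop closes the +y end, inner face y = +130 mm. -y end open.
- mouth (a point): mouth of the corner pocket, on the bed's top, midway between fence and lip: x = +23.5, y = +85, z = +10 mm in the fixture's frame, axes parallel to it. The pocket lies from here to the end stop: 33 mm wide, 45 mm deep along y, between the fence and a short lip (15 mm thick, 10 mm high, inner face x = +7 mm) whose end flares away from the fence and begins at y = +73 mm.
- seat (a point): point on the bed's top where the spacer's origin lies when it is fully home in the pocket: x = +25 mm, y = +95 mm, z = +10 mm in the fixture's frame; axes parallel to the fixture's
- spacer: loose plain ground steel block with two holes in its top, 30 x 70 x 20 mm (x, y, z), about 0.3 kg, lying flat on the open -y part of the bed, long side (y) within 30 degrees of the fence. Origin: centre of its underside; at x = +25 mm of the fixture when flat on the fence. When home it still sticks 25 mm out of the pocket. Slides at a few newtons.
- pin_gauge: bystander: steel go/no-go pin with a knurled grip, 13 x 80 x 13 mm, lying on the bench behind the fence; origin at the centre of its underside
- white_nest: bystander: round white plastic ring-shaped nest, 50 mm across, 22 mm high, on the bench beyond the end stop; origin at the centre of its underside
- ring_module: bystander: round black ring module with a pale segmented ring on its face, 36 mm across, 22 mm high, on the bench on the robot's side of the fixture; origin at the centre of its underside
Not all that is in view belongs to the job. What is shaped like the spacer but orange is not meant.

How it is judged (in metres and radians):
On the way:
1. the spacer is flat against the fence while still well short of the pocket (x of spacer in the frame of fixture above 0.0215 m and angle between the y axis of spacer and the y axis of fixture, either way round below 0.08 rad and y of spacer in the frame of fixture below 0.025 m), for 0.2 s.
At the end, for the whole second after the job is handed in: the spacer rests flat on the bed in the corner pocket, within 3 mm of the end stop and 3 mm of the fence, its long side within 0.08 rad of the fence, at rest (y of spacer in the frame of fixture above 0.092 m and x of spacer in the frame of fixture between 0.022 and 0.028 m and angle between the y axis of spacer and the y axis of fixture, either way round below 0.08 rad and z of spacer in the frame of fixture below 0.012 m and linear speed of spacer below 0.01 m/s); the robot touches nothing.
It fails at once if the spacer is lifted off the bed (more than 5 mm) (z of spacer in the frame of fixture above 0.015 m).
It fails at once if the spacer is tipped (more than 0.25 rad) (angle between spacer's own z axis and vertical above 0.25 rad).
It fails at once if the fingers grip the spacer or shove it hard (over 40 N of finger contact) (contact force between the fingers and spacer above 40 N).
It fails at once if the spacer is moved on towards the pocket more than 10 mm clear of the fence (y of spacer in the frame of fixture above 0.03 m and x of spacer in the frame of fixture below 0.015 m).
It fails at once if the pin gauge, the white nest or the ring module is disturbed (moved more than 15 mm) (distance of any of pin_gauge, white_nest, ring_module from where it was at the start of the episode above 0.015 m).
It also fails if it takes over 48 s, if anything falls off the work surface, if the arm or the gripper's body presses on something with over 40 N, if the wrist force passes 120 N, or if a joint passes its speed limit or range.

## Robot

A 6-joint arm with a two-finger parallel gripper is mounted at the origin on a cart in front of the work surface, level with it; the furniture and walls round the work are solid. World frame = base frame: x ahead of the robot, y to its left, z up, the work surface at z = 0. Lengths are in m, angles in degrees, forces in N, time in s.
With the tool pointing down it reaches from about 0.25 to 0.725 m from the base axis. Payload 9.7 kg.
Tool frame: the origin (TCP) lies between the finger pads; the fingertips stand 22 mm ahead of it and the grasp point (between the pads) lies 3 mm ahead of it; z points along the fingers, y is the line along which they close (so a half turn about z gives the same grasp; the last joint's range is limited). The gripper opens to 85 mm and grips with 20 to 120 N. Pads are 22 mm wide; open, the fingers measure 114 mm over their backs; the gripper's body (76 mm by 85 mm) begins 54 mm behind the grasp point. The pads swing forward as they close: fully open they stand 13 mm farther back than shut.
Start: joints at [72.078, 4.979, 10.078, 95.1, 0, 90], TCP at [0.169, 0.523, 0.253] pointing down, gripper open.
Joint ranges: [-179.16, 179.16], [-48.56, 103.87], [-65.8, 70.77], [-126.05, 130.52], [-82.76, 87.17], [-180, 180]. Speed limits (degrees/s): [127.2, 127.2, 147.25, 180, 180, 180].

## Interface

Orientations are given as [roll, pitch, yaw] about the fixed x, y, z axes, in that order (R = Rz(yaw) Ry(pitch) Rx(roll)).
In Python, from workcell import bot, viewer, finder gives the robot as it stands.
- The arm moves only by the tool move_arm, never from a script. Its arguments are lists of equal length, an entry for each row: "offset": the shift along the tool's x, y, z in cm, a list of three; "twist": the turn, a rotation vector about the tool's x, y, z in rad, a list of three; "grip": the opening, from 0 (shut) to 1 (fully open). In form: {"offset": [[x, y, z], ...], "twist": [[ax, ay, az], ...], "grip": [grip, ...]}. A call has 1 to 5 rows; each row shifts and turns the commanded pose from where the row before left it, along the tool's axes as they then stand; what a row does not reach is not made up. A row lasts 1/10 s, in which the tool goes at most 50 mm and 8.59 degrees, less where a joint would pass 70% of its speed; a pose out of reach is approached as far as the arm can. A call is refused whole if a number of a shift passes 5 or a number of a turn 0.15, either way. A call with a gripper value outside its range is refused whole. The fingers move at their own pace and stop on an object; "force" is the grip in N (left out, the last holds). Time passes only in rows, so rows that do not move let the fingers close. It gives the time, the measured TCP pose, the force, the opening and the grip force at its end, in the units of the state.
- bot.get_obs(): the state, without advancing time (a new reading comes with each control period).
- viewer.camera(name): name is "scene" or "top"; returns a dict with "color" (400x640x3 uint8, red, green, blue), "depth" (400x640 float32, m along the optical axis (not along the pixel's ray), 0 where there is no reading), "vfov" (degrees; the focal length in pixels is half the picture's height over the tangent of half this angle, whatever the lens; pixels are square), "cx", "cy" (the principal point, pixels), "k1" (the pictures are not rectified: a ray, as slopes to the right and down, at radius r is drawn at 1 + k1 r^2 times it, then the intrinsics apply), "position" and "attitude" of the camera in the world. Camera axes: x right, y down, z forward; pixel columns grow to the right and rows downward; lengths in m; the calibration is good to about 2 mm. A picture is of the moment at which its call begins.
- bot.job_done(): hands the job in; it is judged then, once.
Trained networks look in a picture, given as the dict that the camera call returned (one of the last four; its "shot" number tells which), for a name from the list of things; names that differ only in an ending like _2 or _b are one class to them, and where a whole thing is asked for, a point or a joint stands for the part that bears it (a point fixed in the world has none). Each returns a list of dicts, best first, with "p" (0 to 1); they miss things now and then, are a little off and sometimes report something else, mostly with a low value. They report only what shows in the picture. A call takes as long as a camera call. They do not tell look-alikes from the thing itself.
- finder.boxes_of(picture, thing): "position" ([column, row] in pixels, amid what is visible of it).
- finder.pinpoint(picture, thing): "position" ([column, row] in pixels: a listed point, or the origin of a listed thing).
The state is a dict: "time": time; "q": joint angles; "qd": joint speeds; "joint_efforts": joint torques, N m; "ee_pos": TCP position; "tcp_rot": TCP orientation; "wrist_force": force on the tool from outside, world axes, zero at the start; "torque": the same for the moment, N m; "opening": finger opening in m; "grasp_force": force on a finger pad.
Only numpy, scipy, OpenCV 4.12 (cv2) and the standard library are available. Lean on these libraries where they do the work, as an engineer would, in place of code of your own. Each camera call takes 0.05 s, during which the arm holds its last target. There are 200 camera calls.

## Working session

There is one attempt and no reset: what is moved stays moved. The work goes in short steps, Python scripts to look and compute and a tool call to move; the robot and the scene stay as the last step left them, time stands still between calls to the robot, and variables do not carry over. Pictures are saved under pics/ and viewed, at most 10 in all, crops included, and the job is handed in when it is done.

Besides the shell and the picture viewer there is one more tool, called by a JSON object that holds its "op" and its "data". move_arm: Moves the arm, as the interface text tells. Its arguments: {"type":"object","properties":{"offset":{"type":"array","items":{"type":"array","items":{"type":"number"}}},"twist":{"type":"array","items":{"type":"array","items":{"type":"number"}}},"grip":{"type":"array","items":{"type":"number"}},"force":{"type":"number"}},"required":["offset","twist","grip"]}

```bash
ls; mkdir -p pics
cat > h.py <<'E'
import numpy as np, cv2
from scipy.spatial.transform import Rotation as R
from workcell import bot, viewer, finder
def K(p):
    f=200/np.tan(np.radians(p["vfov"])/2); return f
def rot(p):
    a=np.array(p["attitude"],float)
    if a.shape==(3,3): return a
    return R.from_euler('xyz',a,degrees=True).as_matrix() if a.size==3 else R.from_quat(a).as_matrix()
def ray(p,uv):
    f=K(p); d=np.array([(uv[0]-p["cx"])/f,(uv[1]-p["cy"])/f]); s=d.copy()
    for _ in range(20): s=d/(1+p["k1"]*(s@s))
    return np.array([s[0],s[1],1.])
def onz(p,uv,z):
    d=rot(p)@ray(p,uv); o=np.array(p["position"]); return o+d*(z-o[2])/d[2]
def proj(p,X):
    c=rot(p).T@(np.array(X)-np.array(p["position"])); s=c[:2]/c[2]; s=s*(1+p["k1"]*(s@s)); return s*K(p)+np.array([p["cx"],p["cy"]])
def cloud(p):
    v,u=np.mgrid[0:400,0:640]; f=K(p)
    d=np.stack([(u-p["cx"])/f,(v-p["cy"])/f],-1); s=d.copy()
    for _ in range(20): s=d/(1+p["k1"]*(s**2).sum(-1,keepdims=True))
    c=np.dstack([s,np.ones((400,640))])*p["depth"][...,None]
    return c@rot(p).T+np.array(p["position"])
E
python3 - <<'E'
from h import *
for n in("top","scene"):
    p=viewer.camera(n); cv2.imwrite(f"pics/{n}0.png",p["color"][...,::-1]); np.savez(f"{n}0.npz",**p)
    print(n,p["vfov"],p["cx"],p["cy"],p["k1"],p["position"],p["attitude"])
    for t in["fixture","mouth","seat","spacer","pin_gauge","white_nest","ring_module"]:
        for r in finder.pinpoint(p,t)[:2]:
            print(t,np.round(r["position"],1),round(r["p"],2),onz(p,r["position"],.01 if t in("mouth","seat","spacer") else 0).round(4))
o=bot.get_obs(); print(o)
E
```

```text
pics
top 46.73615375904072 329.05187606297187 197.70487818698547 0.009508431627225603 [0.45886828 0.08245735 0.89484028] [-177.95412642    0.50066261  -88.71601509]
fixture [377.5 185.2] 0.73 [ 0.5169 -0.0022  0.    ]
mouth [334.7 199.2] 0.84 [0.4877 0.08   0.01  ]
seat [328.  200.9] 0.83 [0.4841 0.0928 0.01  ]
spacer [255.9 200.3] 0.71 [0.4822 0.2308 0.01  ]
spacer [399.  179.4] 0.62 [ 0.5283 -0.0421  0.01  ]
pin_gauge [382.1 131. ] 0.45 [ 0.6225 -0.0091  0.    ]
white_nest [298.2 246.3] 0.72 [0.3956 0.1484 0.    ]
ring_module [365.3 260.1] 0.86 [0.3721 0.0186 0.    ]
scene 49.516018799562445 313.47942057369283 197.64697813565266 -0.06828264531641172 [-0.04560552 -0.31509344  0.54840189] [-1.26430330e+02  5.19394644e-02 -5.58040679e+01]
fixture [342.6 231.6] 0.81 [ 0.509  -0.0054  0.    ]
fixture [242.8 234.6] 0.68 [0.3943 0.1479 0.    ]
mouth [295.9 215.4] 0.93 [0.4889 0.0908 0.01  ]
seat [290.3 216.3] 0.61 [0.4804 0.0983 0.01  ]
spacer [365.4 231.1] 0.62 [ 0.5244 -0.0461  0.01  ]
spacer [240.7 197.1] 0.62 [0.4734 0.2228 0.01  ]
pin_gauge [370.3 198.4] 0.52 [0.6342 0.0014 0.    ]
white_nest [237.8 234.1] 0.73 [0.39   0.1569 0.    ]
white_nest [368.6 201. ] 0.26 [ 0.624 -0.     0.   ]
ring_module [292.5 267.6] 0.79 [0.3775 0.0174 0.    ]
{'time': 0.8, 'q': array([7.20780873e+01, 4.97798154e+00, 1.00784708e+01, 9.51014965e+01,
       6.56807344e-04, 9.00016095e+01]), 'qd': array([ 0.0226497 , -0.00284739,  0.03308711, -0.10342105,  0.0269975 ,
       -0.11581858]), 'joint_efforts': array([-3.34945544e-04, -5.20039022e+01,  4.64849818e+01,  6.30185641e-04,
        9.92863647e-05,  1.15052746e-06]), 'ee_pos': array([0.16923802, 0.52329647, 0.25329526]), 'tcp_rot': array([-1.79998993e+02, -6.56779049e-04,  1.62076478e+02]), 'wrist_force': array([ 0.82910559, -0.89407709, -0.12048169]), 'torque': array([-0.01982438, -0.00162141, -0.00783432]), 'grasp_force': 0.0, 'opening': 0.08541751259253777}
```

View pics/top0.png

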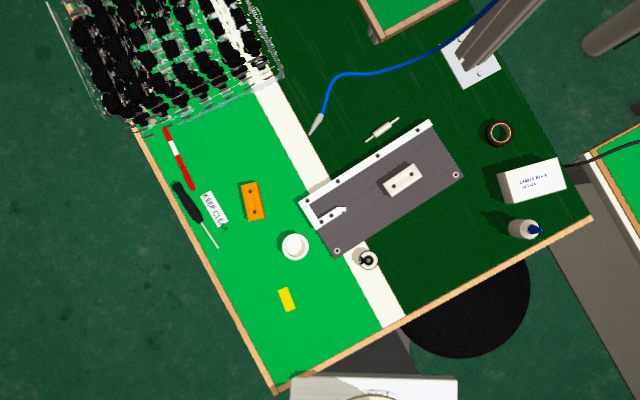

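View pics/scene0.png

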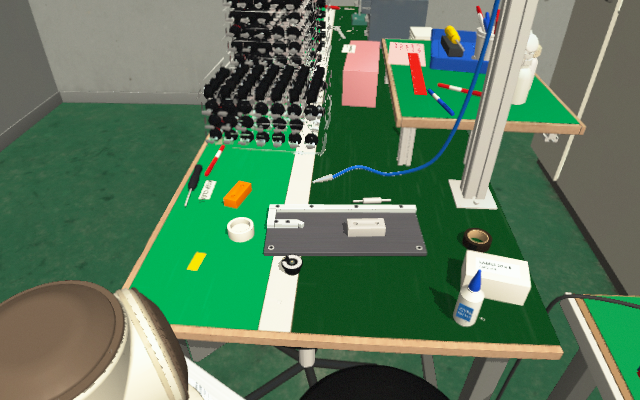

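Run:
```python
from h import *
p=dict(np.load("top0.npz")); P=cloud(p); c=p["color"].astype(int); sat=c.max(-1)-c.min(-1)
u,v=np.meshgrid(np.arange(640),np.arange(400)); roi=(u>290)&(u<475)&(v>110)&(v<265)
def px(uv,z): return onz(p,uv,z)[:2]
fx=roi&(sat<40)&(c.max(-1)>0)
n,l,s,_=cv2.connectedComponentsWithStats(fx.astype(np.uint8)); 
for i in range(1,n):
    if s[i,4]>150: print(i,s[i])
for nm,m,z in(("depth bed",roi&(P[...,2]>.005)&(P[...,2]<.035),None),("col fix",l==l[200,400],.012),("spacer col",(c.min(-1)>140)&(u>375)&(u<430)&(v>155)&(v<205),.03),("spacer depth",(P[...,2]>.025)&(P[...,2]<.035)&(u>375)&(u<430)&(v>155)&(v<205),None)):
    X=P[m][:,:2] if z is None else np.array([px(q,z) for q in np.argwhere(m)[:,::-1]])
    if len(X)<20: print(nm,len(X)); continue
    X=X[np.abs(X-np.median(X,0)).max(1)<.25]
    r=cv2.minAreaRect(X.astype(np.float32)*1000); print(nm,len(X),np.round(r[0],1),np.round(r[1],1),round(r[2],2))
print("z spacer",np.percentile(P[(c.min(-1)>140)&(u>375)&(u<430)&(v>155)&(v<205)][:,2],[10,50,90]))
im=cv2.resize(p["color"][105:270,285:475,::-1],None,fx=4,fy=4,interpolation=cv2.INTER_CUBIC)[:600]
cv2.imwrite("pics/c0.png",im)
```

```text
1 [  291   111   173   154 13124]
2 [308 113  16  23 154]
3 [363 117  37  26 262]
4 [291 233  18  27 356]
depth bed 11456 [512.5  -9.9] [291.7 345.1] 0.31
col fix 13124 [506.2   5.6] [335.5 285.6] 87.77
spacer col 612 [545.6 -31.7] [78.2 70.1] 35.53
spacer depth 574 [526.7 -46.2] [30.  70.5] 35.45
z spacer [0.02693325 0.02950464 0.03171639]
```

View pics/c0.png

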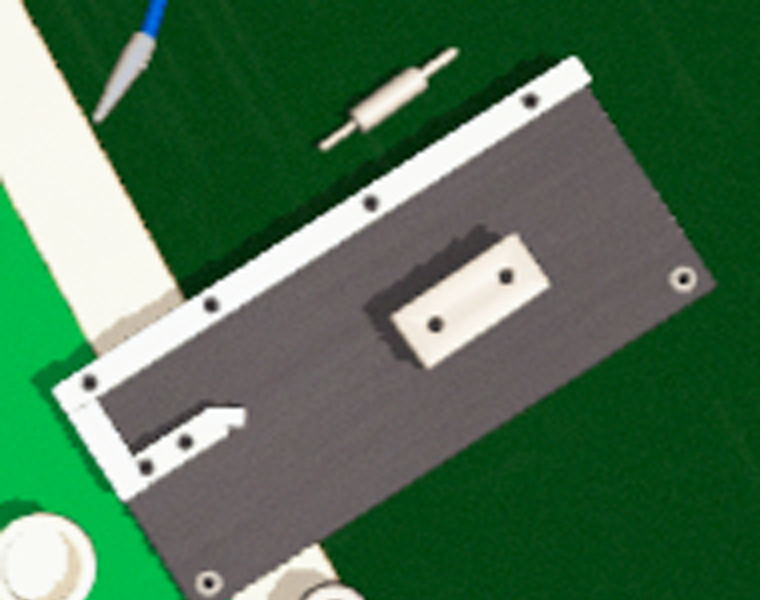

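```bash
cat > fit.py <<'E'
from h import *
from scipy.optimize import least_squares
from scipy.ndimage import map_coordinates
def fixfit(p,x0):
    g=cv2.GaussianBlur(cv2.cvtColor(p["color"],cv2.COLOR_RGB2GRAY),(0,0),.7).astype(float)
    # edges: fixed points a->b, z ; top inner fence edge, outer fence edge, end-stop inner, -y bed end, -x bed edge
    E=[((40,-140),(40,120),20,(1,0)),((15,130),(35,130),20,(0,1)),((-40,-150),(35,-150),10,(0,-1)),((-75,-130),(-75,20),10,(-1,0)),((55,-140),(55,60),20,(1,0))]
    x=np.array(x0,float)
    for it,w in enumerate((12,8,5,4,4)):
        pts=[]
        for k,(a,b,z,n) in enumerate(E):
            for t in np.linspace(0,1,40):
                m=np.array(a)*(1-t)+np.array(b)*t; s=np.arange(-w,w+.01,.5)
                c,si=np.cos(x[2]),np.sin(x[2]); Rm=np.array([[c,-si],[si,c]])
                uv=np.array([proj(p,[*(x[:2]+Rm@(m+q*np.array(n))/1000),z/1000]) for q in s])
                pr=map_coordinates(g,[uv[:,1],uv[:,0]],order=1); gr=np.abs(np.gradient(pr))
                i=gr.argmax()
                if gr[i]>4: pts.append((k,m,n,onz(p,uv[i],z/1000)[:2]))
        def res(y):
            c,si=np.cos(y[2]),np.sin(y[2]); Rm=np.array([[c,-si],[si,c]])
            return [((Rm.T@(q-y[:2])*1000-m)@np.array(n)) for k,m,n,q in pts]
        x=least_squares(res,x,loss="soft_l1").x
    r=np.array(res(x)); ks=np.array([k for k,*_ in pts])
    return x,[(k,(ks==k).sum(),r[ks==k].mean().round(2),r[ks==k].std().round(2)) for k in range(5) if (ks==k).any()]
def spacer(p,guess):
    P=cloud(p); m=(P[...,2]>.025)&(P[...,2]<.036)&(np.hypot(P[...,0]-guess[0],P[...,1]-guess[1])<.055)
    r=cv2.minAreaRect(P[m][:,:2].astype(np.float32)*1000); return r,m.sum()
def infix(x,q,yaw):
    c,s=np.cos(x[2]),np.sin(x[2]); return np.array([[c,s],[-s,c]])@(np.array(q)-x[:2]),yaw-x[2]
E
python3 - <<'E'
from fit import *
p=dict(np.load("top0.npz")); x,i=fixfit(p,(.513,-.003,.55)); print(x,np.degrees(x[2]),i)
r,n=spacer(p,(.5267,-.0462)); print(r,n,infix(x,np.array(r[0])/1000,np.radians(r[2])))
c,s=np.cos(x[2]),np.sin(x[2])
for m in((23.5,85),(25,95)): print(x[:2]+np.array([[c,-s],[s,c]])@np.array(m)/1000)
s=dict(np.load("scene0.npz")); print(fixfit(s,x))
E
```

```text
[ 5.16268123e-01 -1.38717892e-04  5.92746831e-01] 33.96189171910688 [(0, np.int64(40), np.float64(-0.23), np.float64(0.99)), (1, np.int64(40), np.float64(-0.46), np.float64(0.22)), (2, np.int64(40), np.float64(-0.48), np.float64(0.31)), (3, np.int64(40), np.float64(-0.41), np.float64(0.24)), (4, np.int64(40), np.float64(-0.03), np.float64(0.21))]
((526.7251586914062, -46.2046012878418), (29.973108291625977, 70.50650024414062), 35.450584411621094) 574 (array([-0.01706115, -0.04404921]), np.float64(0.02598258903475248))
[0.48827472 0.08348915]
[0.48393243 0.0926212 ]
(array([ 5.14147802e-01, -1.28219602e-04,  5.74951497e-01]), [(0, np.int64(4), np.float64(1.77), np.float64(1.53)), (1, np.int64(40), np.float64(-0.36), np.float64(0.49)), (2, np.int64(40), np.float64(-0.46), np.float64(0.83)), (4, np.int64(40), np.float64(-0.0), np.float64(1.43))])
```

{"op": "move_arm", "data": {"offset": [[0,0,0],[0,0,0],[0,0,0],[0,0,0],[0,0,0]], "twist": [[0,0,0.149],[0,0,0.149],[0,0,0.149],[0,0,0.149],[0,0,0.149]], "grip": [0.3,0.3,0.3,0.3,0.3]}}

```text
time: 1.3
ee_pos: [0.1693, 0.5233, 0.2533]
tcp_rot: [180.0, -0.0, 119.0]
wrist_force: [-0.7, 0.1, 0.5]
opening: 0.0258
grasp_force: 0.0
```

{"op": "move_arm", "data": {"offset": [[0,0,0],[0,0,0],[0,0,0],[0,0,0],[0,0,0]], "twist": [[0,0,0.149],[0,0,0.149],[0,0,0.149],[0,0,0.149],[0,0,0.149]], "grip": [0.3,0.3,0.3,0.3,0.3]}}

```text
time: 1.8
ee_pos: [0.1692, 0.5233, 0.2533]
tcp_rot: [-180.0, -0.0, 76.4]
wrist_force: [-0.5, 0.3, -0.3]
opening: 0.0255
grasp_force: 0.0
```

{"op": "move_arm", "data": {"offset": [[0,0,0],[0,0,0],[0,0,0],[0,0,0],[0,0,0]], "twist": [[0,0,0.149],[0,0,0.149],[0,0,0.149],[0,0,0.149],[0,0,0.149]], "grip": [0.3,0.3,0.3,0.3,0.3]}}

```text
time: 2.3
ee_pos: [0.3226, 0.4293, 0.2532]
tcp_rot: [-172.6, 2.2, 49.5]
wrist_force: [0.8, 0.1, 0.4]
opening: 0.0257
grasp_force: 0.0
```

Run:
```python
from h import *
o=bot.get_obs(); print(o["q"].round(2),o["qd"].round(1),o["ee_pos"],o["tcp_rot"])
```

```text
[ 49.45   5.11   9.93  97.     7.43 179.94] [-50.3   2.7   1.6   8.4  15.3   0. ] [0.32258883 0.42927955 0.25321115] [-172.5680538     2.17527112   49.5004437 ]
```

{"op": "move_arm", "data": {"offset": [[0,0,0]], "twist": [[0,0,0]], "grip": [0.3]}}

```text
time: 2.4
ee_pos: [0.3248, 0.4273, 0.253]
tcp_rot: [-172.6, 2.2, 49.2]
wrist_force: [0.1, 0.1, 0.1]
opening: 0.0257
grasp_force: 0.0
```

```bash
cat > go.py <<'E'
from fit import *
X=np.array([.516268,-.000139]); YAW=33.962
def plan(fx,fy,z):
    o=bot.get_obs(); A=R.from_euler('xyz',o["tcp_rot"],degrees=True); B=R.from_euler('xyz',[180,0,YAW],degrees=True)
    c,s=np.cos(np.radians(YAW)),np.sin(np.radians(YAW)); t=np.array([*(X+np.array([[c,-s],[s,c]])@np.array([fx,fy])/1000),z])
    d=t-o["ee_pos"]; print("t",o["time"],"world d cm",(d*100).round(2),"tool d cm",(A.inv().apply(d)*100).round(2),"after-turn tool d",(B.inv().apply(d)*100).round(2),"twist",(A.inv()*B).as_rotvec().round(4),"F",o["wrist_force"].round(1),"op",round(o["opening"],4), "q6",o["q"][5].round(1))
    e=np.array([[c,s],[-s,c]])@(o["ee_pos"][:2]-X)*1000; print("tcp in fixture",e.round(1),"z",o["ee_pos"][2].round(4))
E
python3 -c "
from go import *
plan(-58,-44,.15)"
```

```text
t 2.4 world d cm [ 16.79 -49.64 -10.3 ] tool d cm [-26.2   46.22   5.45] after-turn tool d [-13.8   50.55  10.3 ] twist [-0.1225  0.0555  0.2634] F [0.1 0.1 0.1] op 0.0257 q6 179.9
tcp in fixture [ 80.  461.5] z 0.253
```

{"op": "move_arm", "data": {"offset": [[-2.4,4.2,0.5],[-2.4,4.2,0.5],[-2.4,4.2,0.5],[-2.4,4.2,0.5],[-2.4,4.2,0.5]], "twist": [[0,0,0],[0,0,0],[0,0,0],[0,0,0],[0,0,0]], "grip": [0.3,0.3,0.3,0.3,0.3]}}

```text
time: 2.9
ee_pos: [0.399, 0.2032, 0.2059]
tcp_rot: [-172.7, 2.1, 49.8]
wrist_force: [0.0, 0.9, -0.4]
opening: 0.0257
grasp_force: 0.0
```

{"op": "move_arm", "data": {"offset": [[0,0,0],[0,0,0]], "twist": [[-0.06,0.028,0.131],[-0.06,0.028,0.131]], "grip": [0.3,0.3]}}

```text
time: 3.1
ee_pos: [0.3998, 0.2028, 0.2058]
tcp_rot: [-179.9, -0.1, 34.0]
wrist_force: [0.3, 0.9, 0.3]
opening: 0.0257
grasp_force: 0.0
```

```bash
python3 -c "
from go import *
plan(-58,-44,.15)"
```

```text
t 3.1 world d cm [  9.3  -27.18  -5.58] tool d cm [-7.5  27.74  5.54] after-turn tool d [-7.47 27.74  5.58] twist [-0.001  -0.0021  0.0005] F [0.3 0.9 0.3] op 0.0257 q6 172.9
tcp in fixture [ 16.7 233.4] z 0.2058
```

{"op": "move_arm", "data": {"offset": [[-1.25,4.6,0.9],[-1.25,4.6,0.9],[-1.25,4.6,0.9],[-1.25,4.6,0.9],[-1.25,4.6,0.9]], "twist": [[0,0,0],[0,0,0],[0,0,0],[0,0,0],[0,0,0]], "grip": [0.3,0.3,0.3,0.3,0.3]}}

```text
time: 3.6
ee_pos: [0.4781, -0.0217, 0.1603]
tcp_rot: [-179.9, -0.1, 34.6]
wrist_force: [0.7, 1.1, 0.8]
opening: 0.026
grasp_force: 0.0
```

{"op": "move_arm", "data": {"offset": [[-1.2,4.6,0.9],[0,0,2.5],[0,0,2.5],[0,0,2.5],[0,0,0]], "twist": [[0,0,0],[0,0,0],[0,0,0],[0,0,0],[0,0,0]], "grip": [0.3,0.3,0.3,0.3,0.3]}}

```text
time: 4.1
ee_pos: [0.492, -0.0642, 0.0731]
tcp_rot: [-179.6, 0.2, 34.5]
wrist_force: [-1.1, 1.1, -0.1]
opening: 0.0256
grasp_force: 0.0
```

Run:
```python
from go import *
plan(-58,-44,.038)
p=viewer.camera("scene"); cv2.imwrite("pics/s1.png",cv2.resize(p["color"][130:290,240:450,::-1],None,fx=3.5,fy=3.5))
c,s=np.cos(np.radians(YAW)),np.sin(np.radians(YAW))
e=bot.get_obs()["ee_pos"]; P=cloud(p); m=(np.hypot(P[...,0]-e[0],P[...,1]-e[1])<.06)&(P[...,2]>.034)&(p["depth"]>0)
print("lowest z",np.sort(P[m][:,2])[:30:3].round(4))
```

```text
t 4.1 world d cm [ 0.08 -0.48 -3.51] tool d cm [-0.2   0.46  3.51] after-turn tool d [-0.21  0.44  3.51] twist [-0.0064  0.0028  0.0101] F [-1.1  1.1 -0.1] op 0.0256 q6 137.9
tcp in fixture [-55.9 -39.6] z 0.0731
lowest z [0.052  0.0541 0.0542 0.0552 0.0557 0.057  0.057  0.0574 0.0576 0.0583]
```

View pics/s1.png

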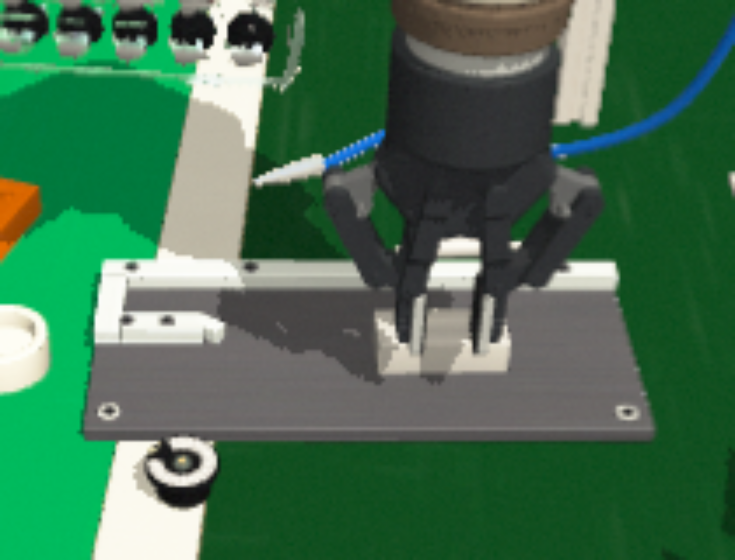

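The picture shows the two fingertips at crop pixels (410,350) and (485,350), in the air and on the near side of the spacer, with the tips at about 52 mm as expected. I'll descend next.

{"op": "move_arm", "data": {"offset": [[-0.3,0.4,1.0],[0,0,1.2],[0,0,0.8],[0,0,0.5],[0,0,0]], "twist": [[0,0,0.01],[0,0,0],[0,0,0],[0,0,0],[0,0,0]], "grip": [0.3,0.3,0.3,0.3,0.3]}}

```text
time: 4.65
ee_pos: [0.4931, -0.0695, 0.0404]
tcp_rot: [-179.8, -0.0, 33.9]
wrist_force: [-0.1, 0.6, 0.6]
opening: 0.0257
grasp_force: 0.0
```

```bash
python3 -c "
from go import *
plan(-43,-44,.037)"
```

```text
t 4.65 world d cm [ 1.21  0.88 -0.34] tool d cm [ 1.49 -0.06  0.34] after-turn tool d [ 1.49 -0.06  0.34] twist [-0.0038 -0.0002 -0.0004] F [-0.1  0.6  0.6] op 0.0257 q6 138.0
tcp in fixture [-57.9 -44.6] z 0.0404
```

{"op": "move_arm", "data": {"offset": [[0.4,0,0.3],[0.5,0,0],[0.5,0,0],[0.4,0,0],[0.4,0,0]], "twist": [[0,0,0],[0,0,0],[0,0,0],[0,0,0],[0,0,0]], "grip": [0.3,0.3,0.3,0.3,0.3]}}

```text
time: 5.15
ee_pos: [0.5119, -0.0573, 0.0384]
tcp_rot: [-179.8, -0.0, 33.9]
wrist_force: [-3.5, -2.4, 2.3]
opening: 0.0254
grasp_force: 2.1
```

{"op": "move_arm", "data": {"offset": [[0.4,0,0],[0.4,0,0],[0.4,0,0],[0.4,0,0],[0.4,0,0]], "twist": [[0,0,0],[0,0,0],[0,0,0],[0,0,0],[0,0,0]], "grip": [0.3,0.3,0.3,0.3,0.3]}}

```text
time: 5.65
ee_pos: [0.5286, -0.046, 0.0382]
tcp_rot: [-179.8, -0.1, 33.9]
wrist_force: [-2.6, -2.1, 4.0]
opening: 0.0257
grasp_force: 2.1
```

Run:
```python
from go import *
plan(-1,-44,.037)
p=viewer.camera("top"); P=cloud(p); x=np.array([*X,np.radians(YAW)])
c,s=np.cos(x[2]),np.sin(x[2]); Q=(P[...,:2]-X)@np.array([[c,-s],[s,c]])*1000
m=(P[...,2]>.025)&(P[...,2]<.036)&(abs(Q[...,1]+44)<60)&(abs(Q[...,0])<60); print(m.sum(),np.percentile(Q[m],[0,2,50,98,100],axis=0).round(1).T)
```

```text
t 5.65 world d cm [ 1.14  0.88 -0.12] tool d cm [ 1.44 -0.09  0.13] after-turn tool d [ 1.44 -0.09  0.12] twist [-0.003  -0.001  -0.0005] F [-2.6 -2.1  4. ] op 0.0257 q6 141.0
tcp in fixture [-15.4 -44.9] z 0.0382
247 [[ -4.6  -2.9  14.8  24.8  51.3]
 [-83.1 -52.8 -24.6  -9.5  -9.2]]
```

{"op": "move_arm", "data": {"offset": [[0.3,0,0],[0.3,0,0],[0.3,0,0],[0.2,0,0],[0,0,0]], "twist": [[0,0,0],[0,0,0],[0,0,0],[0,0,0],[0,0,0]], "grip": [0.3,0.3,0.3,0.3,0.3]}}

```text
time: 6.2
ee_pos: [0.5379, -0.0397, 0.0381]
tcp_rot: [-179.8, -0.1, 33.9]
wrist_force: [0.9, 0.6, -0.1]
opening: 0.0257
grasp_force: 0.0
```

{"op": "move_arm", "data": {"offset": [[0.1,0,0],[0.1,0,0],[0,0,0]], "twist": [[0,0,0],[0,0,0],[0,0,0]], "grip": [0.3,0.3,0.3]}}

```text
time: 6.5
ee_pos: [0.5392, -0.0388, 0.0381]
tcp_rot: [-179.8, -0.1, 33.9]
wrist_force: [-0.5, -1.6, -0.3]
opening: 0.0256
grasp_force: 0.6
```

{"op": "move_arm", "data": {"offset": [[0.1,0,0],[0.1,0,0],[0,0,0]], "twist": [[0,0,0],[0,0,0],[0,0,0]], "grip": [0.3,0.3,0.3]}}

```text
time: 6.8
ee_pos: [0.5408, -0.0378, 0.0382]
tcp_rot: [-179.8, -0.0, 33.9]
wrist_force: [-2.6, -1.2, 0.2]
opening: 0.0256
grasp_force: 1.1
```

{"op": "move_arm", "data": {"offset": [[0.1,0,0],[0,0,0]], "twist": [[0,0,0],[0,0,0]], "grip": [0.3,0.3]}}

```text
time: 7.0
ee_pos: [0.5408, -0.0377, 0.0382]
tcp_rot: [-179.8, 0.1, 33.9]
wrist_force: [-6.4, -3.7, 3.4]
opening: 0.0255
grasp_force: 4.0
```

{"op": "move_arm", "data": {"offset": [[0.1,0,0],[0,0,0]], "twist": [[0,0,0],[0,0,0]], "grip": [0.3,0.3]}}

```text
time: 7.2
ee_pos: [0.5409, -0.0377, 0.0382]
tcp_rot: [-179.8, 0.2, 33.9]
wrist_force: [-10.0, -7.6, 6.3]
opening: 0.0255
grasp_force: 6.7
```

```bash
python3 -c "
from go import *
plan(-1,-44,.037)"
```

```text
t 7.2 world d cm [-0.09  0.05 -0.12] tool d cm [-0.05 -0.09  0.12] after-turn tool d [-0.05 -0.09  0.12] twist [-0.003   0.003  -0.0014] F [-10.   -7.6   6.3] op 0.0255 q6 142.1
tcp in fixture [ -0.5 -44.9] z 0.0382
```

{"op": "move_arm", "data": {"offset": [[-0.5,0,0],[-1.5,0,0],[-1,0,-2],[0,0,-3],[0,4,0]], "twist": [[0,0,0],[0,0,0],[0,0,0],[0,0,0],[0,0,0]], "grip": [0.3,0.3,0.3,0.1,0]}}

```text
time: 7.7
ee_pos: [0.5403, -0.0856, 0.0928]
tcp_rot: [180.0, -0.4, 34.1]
wrist_force: [1.1, -0.6, 0.3]
opening: 0.0006
grasp_force: 0.0
```

{"op": "move_arm", "data": {"offset": [[1.8,3.2,0],[3.5,0,0],[0,0,0]], "twist": [[0,0,0],[0,0,0],[0,0,0]], "grip": [0,0,0]}}

```text
time: 8.0
ee_pos: [0.6038, -0.0832, 0.0876]
tcp_rot: [-179.8, -0.1, 34.0]
wrist_force: [-1.7, -0.7, -0.3]
opening: -0.0003
grasp_force: 0.0
```

```bash
cat > chk.py <<'E'
from go import *
def see(gy,name=None):
    p=viewer.camera("top"); P=cloud(p)
    c,s=np.cos(np.radians(YAW)),np.sin(np.radians(YAW)); Q=(P[...,:2]-X)@np.array([[c,-s],[s,c]])*1000
    m=(P[...,2]>.025)&(P[...,2]<.036)&(abs(Q[...,1]-gy)<45)&(Q[...,0]<55)&(Q[...,0]>-10); r=cv2.minAreaRect(Q[m].astype(np.float32)); print(m.sum(),r)
    p=viewer.camera("scene"); P=cloud(p); 
    Q=(P[...,:2]-X)@np.array([[c,-s],[s,c]])*1000
    m=(P[...,2]>.025)&(P[...,2]<.036)&(abs(Q[...,1]-gy)<45)&(Q[...,0]<55)&(Q[...,0]>-10); r=cv2.minAreaRect(Q[m].astype(np.float32)); print("scene",m.sum(),r)
    m=(P[...,2]>.036)&(P[...,2]<.2)&(abs(Q[...,1]+115)<35)&(abs(Q[...,0]-24)<35);print("tip z",np.sort(P[m][:,2])[:20:4].round(4))
    if name: cv2.imwrite(name,cv2.resize(p["color"][130:290,240:450,::-1],None,fx=3.5,fy=3.5))
E
python3 -c "
from chk import *
plan(24,-115,.040); see(-44)"
```

```text
t 8.0 world d cm [-0.34  0.11 -4.76] tool d cm [-0.23 -0.27  4.76] after-turn tool d [-0.22 -0.28  4.76] twist [-0.003  -0.0026 -0.0002] F [-1.7 -0.7 -0.3] op -0.0003 q6 138.1
tcp in fixture [  26.2 -117.8] z 0.0876
573 ((24.70862579345703, -44.15367126464844), (70.54473876953125, 29.923307418823242), 89.95320129394531)
scene 396 ((23.82560920715332, -42.603904724121094), (70.45751190185547, 33.253082275390625), 89.49280548095703)
tip z [0.0675 0.069  0.0705 0.0713 0.0723]
```

{"op": "move_arm", "data": {"offset": [[-0.2,0,2],[0,0,1.5],[0,0,0.9],[0,0,0.4],[0,0,0]], "twist": [[0,0,0],[0,0,0],[0,0,0],[0,0,0],[0,0,0]], "grip": [0,0,0,0,0]}}

```text
time: 8.6
ee_pos: [0.5997, -0.0847, 0.0397]
tcp_rot: [-179.8, -0.0, 33.9]
wrist_force: [-1.3, -0.2, -1.0]
opening: -0.0
grasp_force: 0.0
```

{"op": "move_arm", "data": {"offset": [[0,-0.4,0],[0,-0.4,0],[0,-0.3,0],[0,-0.3,0],[0,-0.3,0]], "twist": [[0,0,0],[0,0,0],[0,0,0],[0,0,0],[0,0,0]], "grip": [0,0,0,0,0]}}

```text
time: 9.1
ee_pos: [0.5905, -0.0703, 0.0403]
tcp_rot: [-179.8, -0.1, 33.9]
wrist_force: [-0.5, -0.6, -0.4]
opening: -0.0
grasp_force: 0.0
```

```bash
python3 -c "
from chk import *
plan(24,45,.038); see(-44)"
```

```text
t 9.1 world d cm [-7.95 12.09 -0.23] tool d cm [  0.15 -14.46   0.27] after-turn tool d [  0.16 -14.46   0.23] twist [-0.0029 -0.0013 -0.0003] F [-0.5 -0.6 -0.4] op -0.0 q6 139.2
tcp in fixture [ 22.4 -99.6] z 0.0403
392 ((24.611562728881836, -43.20155334472656), (68.73631286621094, 29.947067260742188), 89.76939392089844)
scene 403 ((23.43769073486328, -47.981109619140625), (81.14347076416016, 33.135772705078125), 89.244384765625)
tip z [0.0361 0.0367 0.0368 0.0382 0.0386]
```

{"op": "move_arm", "data": {"offset": [[0.15,0,0.2],[0,-0.2,0],[0,-0.3,0],[0,-0.4,0],[0,-0.4,0]], "twist": [[0,0,0],[0,0,0],[0,0,0],[0,0,0],[0,0,0]], "grip": [0,0,0,0,0]}}

```text
time: 9.7
ee_pos: [0.5845, -0.0588, 0.0381]
tcp_rot: [-179.8, -0.1, 33.9]
wrist_force: [0.8, -1.9, -1.6]
opening: 0.0003
grasp_force: 0.7
```

{"op": "move_arm", "data": {"offset": [[0,-0.4,0],[0,-0.4,0],[0,-0.4,0],[0,-0.4,0],[0,-0.4,0]], "twist": [[0,0,0],[0,0,0],[0,0,0],[0,0,0],[0,0,0]], "grip": [0,0,0,0,0]}}

```text
time: 10.2
ee_pos: [0.5733, -0.0421, 0.0382]
tcp_rot: [-179.8, -0.1, 33.9]
wrist_force: [0.2, -1.8, -0.7]
opening: 0.0001
grasp_force: 0.7
```

```bash
python3 -c "
from chk import *
plan(24,45,.038); see(-20)"
```

```text
t 10.2 world d cm [-6.22  9.27 -0.02] tool d cm [ 1.000e-02 -1.116e+01  6.000e-02] after-turn tool d [  0.02 -11.16   0.02] twist [-0.0029 -0.0011 -0.0005] F [ 0.2 -1.8 -0.7] op 0.0001 q6 141.8
tcp in fixture [ 23.8 -66.6] z 0.0382
294 ((24.6364688873291, -19.343181610107422), (69.4823226928711, 29.837493896484375), 89.86336517333984)
scene 425 ((23.915271759033203, -23.404796600341797), (34.1205940246582, 82.0971908569336), 1.5807759761810303)
tip z [0.052  0.0596 0.0609 0.0623 0.0636]
```

{"op": "move_arm", "data": {"offset": [[0,-0.4,0],[0,-0.5,0],[0,-0.5,0],[0,-0.5,0],[0,-0.5,0]], "twist": [[0,0,0],[0,0,0],[0,0,0],[0,0,0],[0,0,0]], "grip": [0,0,0,0,0]}}

```text
time: 10.8
ee_pos: [0.5598, -0.0221, 0.0383]
tcp_rot: [-179.8, -0.1, 33.9]
wrist_force: [1.1, -2.1, -0.1]
opening: 0.0002
grasp_force: 0.9
```

{"op": "move_arm", "data": {"offset": [[0,-0.5,0],[0,-0.5,0],[0,-0.5,0],[0,-0.5,0],[0,-0.5,0]], "twist": [[0,0,0],[0,0,0],[0,0,0],[0,0,0],[0,0,0]], "grip": [0,0,0,0,0]}}

```text
time: 11.3
ee_pos: [0.5458, -0.0013, 0.0383]
tcp_rot: [-179.8, -0.1, 33.9]
wrist_force: [1.0, -1.5, -0.8]
opening: -0.0002
grasp_force: 0.8
```

```bash
python3 -c "
from chk import *
plan(24,48,.038); see(30)"
```

```text
t 11.3 world d cm [-3.65  5.44 -0.03] tool d cm [ 0.01 -6.55  0.05] after-turn tool d [ 0.02 -6.55  0.03] twist [-0.0031 -0.001  -0.0005] F [ 1.  -1.5 -0.8] op -0.0002 q6 145.8
tcp in fixture [ 23.8 -17.5] z 0.0383
247 ((24.721004486083984, 35.88330841064453), (56.84854507446289, 29.978504180908203), 89.9269027709961)
scene 427 ((23.86570167541504, 26.06998634338379), (33.33409881591797, 80.98992919921875), 0.9075652360916138)
tip z []
```

{"op": "move_arm", "data": {"offset": [[0,-0.4,0],[0,-0.4,0],[0,-0.4,0],[0,-0.4,0],[0,-0.4,0]], "twist": [[0,0,0],[0,0,0],[0,0,0],[0,0,0],[0,0,0]], "grip": [0,0,0,0,0]}}

```text
time: 11.9
ee_pos: [0.5347, 0.0152, 0.0384]
tcp_rot: [-179.8, -0.1, 33.9]
wrist_force: [0.6, -1.4, -0.2]
opening: -0.0001
grasp_force: 0.8
```

{"op": "move_arm", "data": {"offset": [[0,-0.4,0],[0,-0.4,0],[0,-0.4,0],[0,-0.4,0],[0,-0.4,0]], "twist": [[0,0,0],[0,0,0],[0,0,0],[0,0,0],[0,0,0]], "grip": [0,0,0,0,0]}}

```text
time: 12.4
ee_pos: [0.5235, 0.0318, 0.0384]
tcp_rot: [-179.8, -0.1, 33.9]
wrist_force: [1.4, -0.9, -0.7]
opening: 0.0001
grasp_force: 0.6
```

{"op": "move_arm", "data": {"offset": [[0,-0.4,0],[0,-0.4,0],[0,-0.4,0],[0,-0.3,0],[0,0,0]], "twist": [[0,0,0],[0,0,0],[0,0,0],[0,0,0],[0,0,0]], "grip": [0,0,0,0,0]}}

```text
time: 12.9
ee_pos: [0.5152, 0.0444, 0.0386]
tcp_rot: [-179.8, -0.1, 34.0]
wrist_force: [-0.8, -1.0, 0.4]
opening: 0.0003
grasp_force: 0.0
```

```bash
python3 -c "
from chk import *
plan(24,48,.038); see(85)"
```

```text
t 12.9 world d cm [-0.58  0.87 -0.06] tool d cm [ 0.   -1.05  0.06] after-turn tool d [ 0.   -1.05  0.06] twist [-0.0033 -0.0012 -0.0001] F [-0.8 -1.   0.4] op 0.0003 q6 150.9
tcp in fixture [24.  37.5] z 0.0386
135 ((24.820934295654297, 109.48762512207031), (19.8384952545166, 29.5765380859375), 89.52154541015625)
scene 405 ((23.563661575317383, 81.36869812011719), (32.79505157470703, 80.03770446777344), 0.1592501699924469)
tip z []
```

{"op": "move_arm", "data": {"offset": [[0,-0.3,0],[0,-0.3,0],[0,-0.2,0],[0,0,0]], "twist": [[0,0,0],[0,0,0],[0,0,0],[0,0,0]], "grip": [0,0,0,0]}}

```text
time: 13.4
ee_pos: [0.5108, 0.0508, 0.0386]
tcp_rot: [-179.8, -0.1, 33.9]
wrist_force: [0.6, -0.3, 0.4]
opening: 0.0001
grasp_force: 0.1
```

{"op": "move_arm", "data": {"offset": [[0,-0.1,0],[0,-0.1,0],[0,0,0]], "twist": [[0,0,0],[0,0,0],[0,0,0]], "grip": [0,0,0]}}

```text
time: 13.7
ee_pos: [0.5098, 0.0523, 0.0386]
tcp_rot: [-179.8, -0.1, 33.9]
wrist_force: [-0.1, -1.4, 1.2]
opening: 0.0001
grasp_force: 0.7
```

{"op": "move_arm", "data": {"offset": [[0,-0.1,0],[0,0,0]], "twist": [[0,0,0],[0,0,0]], "grip": [0,0]}}

```text
time: 13.9
ee_pos: [0.5098, 0.0527, 0.0388]
tcp_rot: [-179.9, -0.1, 33.9]
wrist_force: [2.8, -4.5, -1.1]
opening: 0.0001
grasp_force: 2.8
```

One more millimetre to confirm contact with the end stop. Then I'll back off and check.

{"op": "move_arm", "data": {"offset": [[0,-0.1,0],[0,0,0]], "twist": [[0,0,0],[0,0,0]], "grip": [0,0]}}

```text
time: 14.1
ee_pos: [0.5097, 0.0529, 0.039]
tcp_rot: [180.0, -0.1, 33.9]
wrist_force: [5.3, -9.0, -0.1]
opening: 0.0001
grasp_force: 4.9
```

{"op": "move_arm", "data": {"offset": [[0,0.5,0],[0,2,0],[0,3,-2],[-2,3,-4],[-3,3,-3]], "twist": [[0,0,0],[0,0,0],[0,0,0],[0,0,0],[0,0,0]], "grip": [0,0,0,0,0]}}

```text
time: 14.6
ee_pos: [0.5322, -0.0659, 0.1253]
tcp_rot: [-179.8, -0.1, 34.0]
wrist_force: [1.4, 0.1, 0.0]
opening: -0.0001
grasp_force: 0.0
```

{"op": "move_arm", "data": {"offset": [[-4,2,-1],[-4,2,0],[-4,2,0],[0,0,0]], "twist": [[0,0,0],[0,0,0],[0,0,0],[0,0,0]], "grip": [0,0,0,0]}}

```text
time: 15.0
ee_pos: [0.4635, -0.1856, 0.1339]
tcp_rot: [-179.8, -0.0, 33.7]
wrist_force: [0.3, -0.6, 0.8]
opening: 0.0
grasp_force: 0.0
```

```bash
python3 -c "
from chk import *
plan(24,48,.038); see(95,'pics/s9.png')"
```

```text
t 15.0 world d cm [ 4.59 23.87 -9.59] tool d cm [ 17.05 -17.29   9.66] after-turn tool d [ 17.14 -17.23   9.59] twist [-0.0033 -0.0006 -0.005 ] F [ 0.3 -0.6  0.8] op 0.0 q6 124.4
tcp in fixture [-147.4 -124.3] z 0.1339
572 ((24.940776824951172, 96.230712890625), (75.06262969970703, 33.07939529418945), 86.69964599609375)
scene 382 ((22.787822723388672, 96.73928833007812), (68.84923553466797, 31.304136276245117), 89.4101333618164)
tip z []
```

View pics/s9.png

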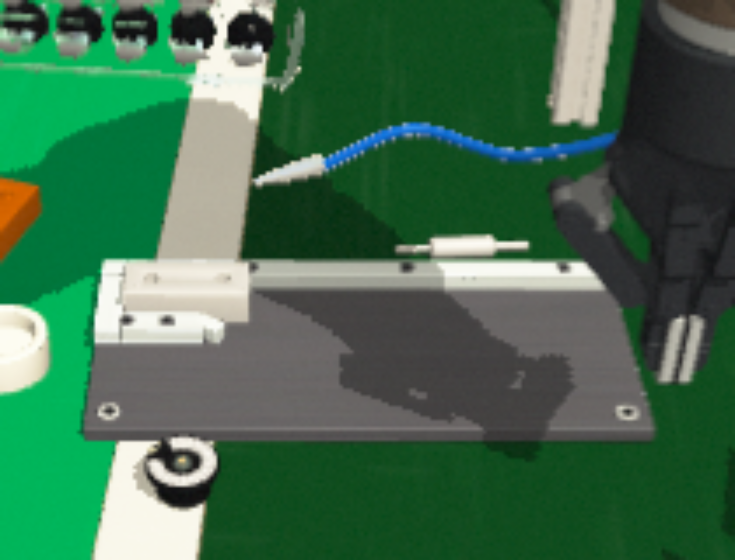

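The spacer sits in the pocket at crop pixels (125–248, 262–320), the bystanders are where they were, and the gripper is clear. A stray depth point skewed the rectangle fit, so I'll check with percentiles before handing in.

Run:
```python
from go import *
p=viewer.camera("top"); P=cloud(p); c,s=np.cos(np.radians(YAW)),np.sin(np.radians(YAW)); Q=(P[...,:2]-X)@np.array([[c,-s],[s,c]])*1000
m=(P[...,2]>.025)&(P[...,2]<.036)&(abs(Q[...,1]-95)<45)&(Q[...,0]<55)&(Q[...,0]>-10)
q=np.percentile(Q[m],[1,50,99],axis=0); print(q)
k=cv2.morphologyEx(m.astype(np.uint8),cv2.MORPH_OPEN,np.ones((3,3))); r=cv2.minAreaRect(Q[k>0].astype(np.float32)); print(r)
ok=r[0][1]>93 and 23<r[0][0]<27 and min(r[2],90-r[2])<3
print(ok, bot.job_done() if ok else None)
```

```text
[[ 10.04229625  59.66522239]
 [ 24.91463038  93.95047974]
 [ 39.56168946 128.21062783]]
((24.756309509277344, 93.97026824951172), (69.96319580078125, 29.93177032470703), 89.79719543457031)
the job is handed in; nothing more can be done
True None
```

The spacer was pushed flat against the fence at the open end, slid along it into the pocket against the end stop, and the job is handed in. Last measured, its centre was at x 24.8, y 94.0 mm in the fixture frame and about 0.2° off the fence. The bystanders looked undisturbed, and the arm was clear at about 15 s on the robot's clock.

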